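Clear the fallen bottle and hold the cassette tray out at its loading line

TASK

A brown dropper bottle has toppled over in front of the tissue-cassette dispenser, just where its tray comes out. Stand that bottle upright on the bench to either side of the tray's run, well clear of it, and let go of it; then pull the dispenser's spring-return tray straight out by its knob until the line engraved across the tray is level with the front face of the housing, and keep it there so that tissue can be laid in the cassette it brings out. Finish while holding the tray at that line (let go and it springs shut), and leave the other bottle and the beaker beside the dispenser standing where they are.

Things in the scene. Friction and masses are not known exactly. Their poses are not given: they have to be found in the camera images.
- dispenser: Tissue-cassette dispenser, fixed on the bench: low grey housing 104 mm wide with an open aluminium hopper (49 x 36 mm, top 90 mm above the bench) holding a short stack of white cassettes. Origin on the bench under the hopper's centre; its -x axis points out of the front, the way the tray is pulled; y is across it, z up. Housing runs from x = -30 mm (front face) to x = +120 mm. The hopper's front is 24 mm ahead of the origin.
- tray (a joint): Travel in m of the bare metal tray (52 mm wide, top 24 mm and underside 13 mm above the bench), which slides straight out along the dispenser's -x: 0 = home, 0.060 = its engraved line level with the housing's front face, 0.075 = end stop. A spring pulls it home: about 3 N at home, rising to 6.6 N at the line. At home it juts 70 mm out of the front face (front edge at dispenser x = -100 mm), at the line 130 mm, with nothing under it but bench.
- knob (a point): Point on the axis of the tray's upright black pull knob, a plain cylinder 17 mm in diameter standing on a low collar near the tray's front edge; the point is 46 mm above the bench. The knob reaches from 26 to 64 mm above the bench. At home it stands 86 mm ahead of the dispenser's origin (62 mm ahead of the hopper) and moves with the tray. Axes as the dispenser's.
- tray_line (a point): Middle of the rear edge of the dark line (2.5 mm wide) engraved across the top of the tray, 8 mm behind the cassette pocket; hidden inside the housing until the tray is pulled out 60 mm. Moves with the tray.
- housing_face (a point): Point on the front face of the housing, in the middle, at the level of the tray's top: the line on the tray is to come level with this face.
- cassette_mid (a point): Centre of the lowest white tissue cassette (40 x 28 x 6.5 mm), which lies loose in the tray's pocket and rides out with it.
- pocket (a point): Middle of the floor of the tray's cassette pocket, 3.3 mm below the cassette's centre when the cassette lies in it. Moves with the tray.
- bottle_mid (a point): The toppled brown dropper bottle, 116 mm long with its black rubber bulb, lying on the bench in front of the tray. Glass body 41 mm in diameter and 71 mm long, then a collar 24 mm in diameter. The point is on its axis at the middle of the glass body, 35 mm from the underside: 35 mm above the bench when upright, about 20 mm when lying. z axis points from the underside to the bulb. 65 to 115 g. It lies across the tray's path with its bulb towards the dispenser's +y side.
- upright_dropper_mid (a point): Another brown dropper bottle of the same kind (39 mm diameter, 116 mm tall) that stands upright beside the dispenser; leave it alone. The point is on its axis 35 mm above its underside.
- beaker_mid (a point): Glass beaker (60 mm wide, 70 mm tall) standing beside the dispenser; leave it alone. The point is at its centre, 35 mm above its underside.

How it is judged (in metres and radians):
On the way, in this order (a step that is already met when the one before it is completed fails the run):
1. the toppled bottle stands upright on the bench beside the tray's run, released (angle between bottle_mid's own z axis and vertical below 0.12 rad and height (world z) of bottle_mid below 0.042 m and (y of bottle_mid in the frame of dispenser above 0.055 m or y of bottle_mid in the frame of dispenser below -0.055 m) and contact force between bottle and the arm below 0.05 N and contact force between bottle and the fingers below 0.05 N and linear speed of bottle below 0.03 m/s), for 0.3 s.
2. the tray is held out with its line level with the housing's front face (value of joint tray between 0.056 and 0.064 m and contact force between any of the fingers, the arm and tray above 1 N), for 0.5 s.
At the end, for the whole second after the job is handed in: The robot holds the tray still, its line within 4 mm of level with the housing's front face and a cassette in its pocket; the bottle stands upright (within 7 degrees) on the bench, its axis over 55 mm to the side of the tray's centre line, touched by neither robot nor tray (all of step 2 and velocity of joint tray between -0.01 and 0.01 m/s and horizontal distance between cassette_mid and pocket below 0.008 m and z of cassette_mid in the frame of pocket below 0.009 m and contact force between bottle and tray below 0.1 N and angle between bottle_mid's own z axis and vertical below 0.12 rad and height (world z) of bottle_mid below 0.042 m and (y of bottle_mid in the frame of dispenser above 0.055 m or y of bottle_mid in the frame of dispenser below -0.055 m) and contact force between bottle and the arm below 0.05 N and contact force between bottle and the fingers below 0.05 N); the arm keeps its last pose, push and grip.
It fails at once if the upright dropper bottle is shifted more than 30 mm or tipped (distance of upright_dropper_mid from where it was at the start of the episode above 0.03 m or angle between upright_dropper_mid's own z axis and vertical above 0.3 rad).
It fails at once if the beaker is shifted more than 30 mm or tipped (distance of beaker_mid from where it was at the start of the episode above 0.03 m or angle between beaker_mid's own z axis and vertical above 0.3 rad).
It also fails if it takes over 59 s, if anything falls off the work surface, if the arm or the gripper's body presses on something with over 40 N, if the wrist force passes 120 N, or if a joint passes its speed limit or range.

ROBOT

A 6-joint arm with a two-finger parallel gripper is mounted at the origin on a cart in front of the work surface, level with it; the furniture and walls round the work are solid. World frame = base frame: x ahead of the robot, y to its left, z up, the work surface at z = 0. Lengths are in mm, angles in rad, forces in N, time in s.
With the tool pointing down it reaches from about 350 to 975 mm from the base axis. Payload 7.1 kg.
Tool frame: the origin (TCP) lies between the finger pads; the fingertips stand 8 mm ahead of it and the grasp point (between the pads) lies 11 mm behind it (ctrl.tips_ahead is the distance from the TCP to the fingertips, in mm); y points along the fingers, z is the direction in which the jaws open and shut, and the axes are right-handed (so a half turn about y gives the same grasp; the last joint's range is limited). The gripper opens to 88 mm and grips with 3 to 60 N. Pads are 20 mm wide; open, the fingers measure 115 mm over their backs; the gripper's body (75 mm by 178 mm) begins 61 mm behind the grasp point.
Start: joints at [1.146, 0.423, 1.63, -0, 1.089, -0.019], TCP at [246.689, 574.238, 230.675] pointing down, gripper open.
Joint ranges: [-3, 3], [-0.9, 2.11], [0.09, 2.58], [-1.31, 4.45], [0.11, 2.69], [-2.54, 2.54]. Speed limits (rad/s): [2.39, 2.39, 3.01, 3.14, 3.14, 3.14].

INTERFACE

Orientations are given as a rotation vector (axis times angle).
In Python, from workcell import ctrl gives the robot as it stands.
- The arm moves only by the shell command python3 -m creep 'ROWS'. ROWS is JSON, a list of rows, each an object of numbers: "tx", "ty", "tz": the shift along the world's x, y, z in mm; "rx", "ry", "rz": the turn, a rotation vector about the world's x, y, z in rad; "fingers": the closure in counts, from 0 (fully open) to 255 (shut). A call has 1 to 10 rows; each row is the pose to reach, as a shift and turn from the pose commanded when the call began; what a row does not reach only later rows make up. A row lasts 1/8 s, in which the tool goes at most 62.5 mm and 10.7 degrees, less where a joint would pass 70% of its speed; a pose out of reach is approached as far as the arm can. A call with a gripper value outside its range is refused whole. The fingers move at their own pace and stop on an object; the grip force is fixed at half the most. Time passes only in rows, so rows that repeat a pose let the fingers close. It gives the time, the measured TCP pose, the force and the opening at its end, in the units of the state.
- ctrl.get_obs(): the state, without advancing time (a new reading comes with each control period).
- ctrl.get_image(name): name is "side" or "top"; returns a dict with "pixels" (480x640x3 uint8, blue, green, red), "intrinsics" (3x3 intrinsics, pixels), "rvec" (rotation vector, rad) and "tvec" (3), from world to camera coordinates, as OpenCV has them. Camera axes: x right, y down, z forward; pixel columns grow to the right and rows downward; lengths in mm; the calibration is good to about 2 mm. A picture is of the moment at which its call begins. There is no depth.
- ctrl.close_job(): hands the job in, once; it reports no verdict.
The state is a dict: "t": time; "qpos": joint angles; "qvel": joint speeds; "joint_torque": joint torques, N m; "ee_pos": TCP position; "orientation": TCP orientation; "ft_force": force on the tool from outside, world axes, zero at the start; "moment": the same for the moment, N m; "width": finger opening in mm.
Only numpy, scipy, OpenCV 4.12 (cv2) and the standard library are available. Lean on these libraries where they do the work, as an engineer would, in place of code of your own. Each camera call takes 0.05 s, during which the arm holds its last target.

## Working session

There is one attempt and no reset: what is moved stays moved. The work goes in short steps, Python scripts to look and compute and a shell command to move; the robot and the scene stay as the last step left them, time stands still between calls to the robot, and variables do not carry over. Pictures are saved under pics/ and viewed, and the job is handed in when it is done.

```bash
mkdir -p pics; ls; cat > h.py <<'E'
import numpy as np, cv2
from workcell import ctrl
def img(name, fn=None):
    d=ctrl.get_image(name)
    if fn: cv2.imwrite('pics/'+fn+'.png', d['pixels'])
    return d
def ray(d,u,v):
    R,_=cv2.Rodrigues(np.array(d['rvec'],float)); t=np.array(d['tvec'],float).reshape(3)
    K=np.array(d['intrinsics'],float)
    return -R.T@t, R.T@np.linalg.inv(K)@np.array([u,v,1.0])
def plane(d,u,v,z):
    c,r=ray(d,u,v); return c+r*(z-c[2])/r[2]
def two(d1,p1,d2,p2):
    c1,r1=ray(d1,*p1);c2,r2=ray(d2,*p2)
    s=np.linalg.lstsq(np.c_[r1,-r2],c2-c1,rcond=None)[0]
    a=c1+s[0]*r1;b=c2+s[1]*r2
    return (a+b)/2,np.linalg.norm(a-b)
def proj(d,P):
    return cv2.projectPoints(np.array(P,float).reshape(-1,3),np.array(d['rvec'],float),np.array(d['tvec'],float),np.array(d['intrinsics'],float),None)[0].reshape(-1,2)
E
python3 - <<'E'
from h import *
np.set_printoptions(precision=3,suppress=True)
for n in ('top','side'):
    d=img(n,n+'0'); print(n,ray(d,320,240))
o=ctrl.get_obs();print(o['t'],o['ee_pos'],o['orientation'],o['ft_force'],o['width'],ctrl.tips_ahead)
E
```

```text
pics
top (array([452.933,  21.459, 908.448]), array([ 0.167,  0.02 , -0.986]))
side (array([408.938, 771.245, 410.935]), array([ 0.23 , -0.879, -0.418]))
0.1 [246.514 573.824 229.995] [-1.549  0.319 -0.318] [-0.646 -0.395 -0.012] 87.61764704435124 8.0
```

View pics/top0.png

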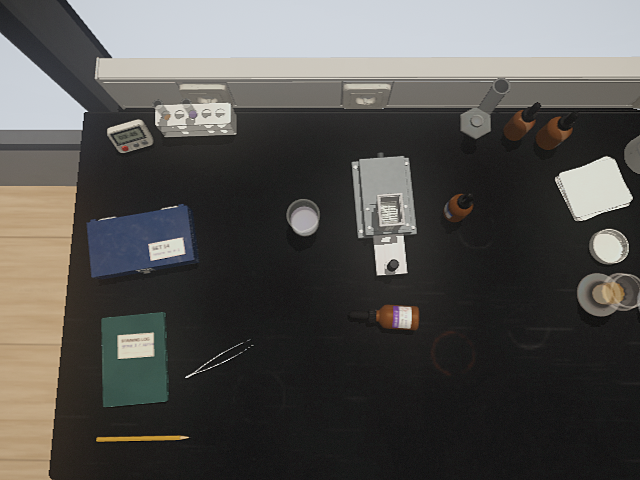

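View pics/side0.png

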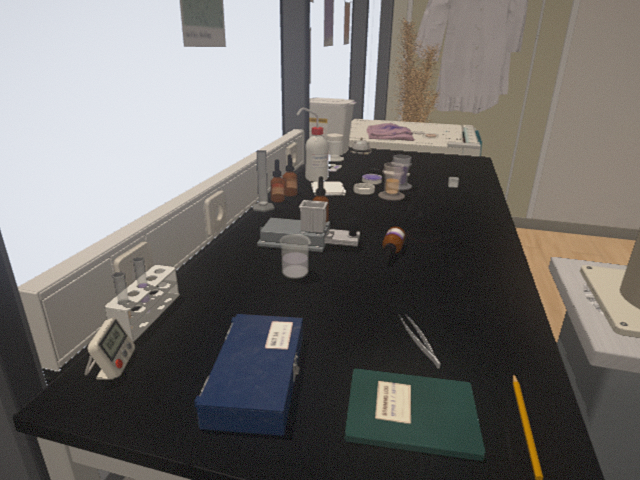

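The top view has the dispenser around (385,200) with its tray pointing down towards the robot, the knob at about (392,266), and the toppled bottle from (350,316) to (419,318). The beaker is at (303,217) and the upright bottle at (458,208). Zooming in to measure.

```bash
python3 - <<'E'
import cv2
a=cv2.imread('pics/top0.png')[145:345,270:490]; cv2.imwrite('pics/top0z.png',cv2.resize(a,None,fx=3,fy=3,interpolation=cv2.INTER_CUBIC)[:600,:])
a=cv2.imread('pics/side0.png')[160:290,240:420]; cv2.imwrite('pics/side0z.png',cv2.resize(a,None,fx=4,fy=4,interpolation=cv2.INTER_CUBIC))
E
```

```text
(no output)
```

View pics/top0z.png

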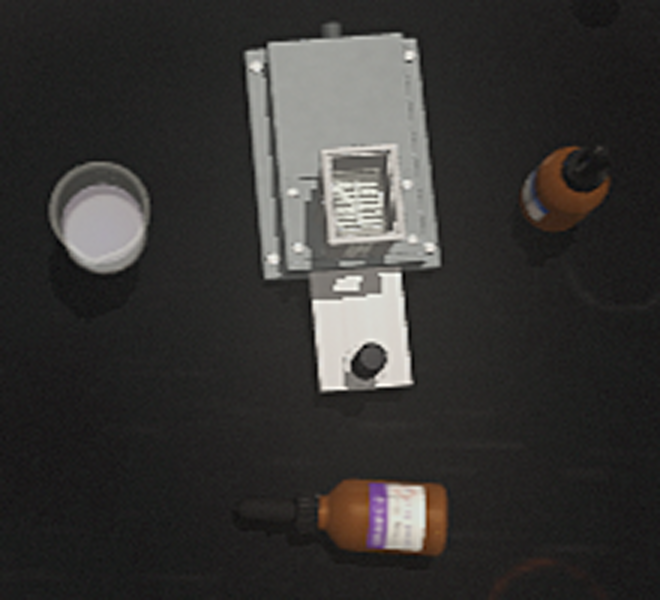

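View pics/side0z.png

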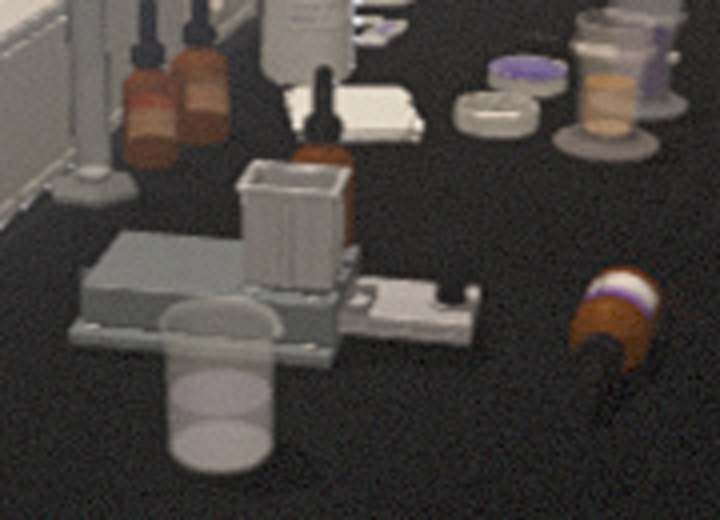

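```bash
python3 - <<'E'
from h import *
np.set_printoptions(precision=2,suppress=True)
d=img('top'); 
z=lambda u,v:(270+(u+.5)/3-.5,145+(v+.5)/3-.5)
q={k:plane(d,*z(*p),24) for k,p in dict(fl=(321,391),fr=(412,384),bl=(312,275),br=(400,275)).items()}
for k in q: print(k,q[k])
print('width',np.linalg.norm(q['fl']-q['fr']))
kt=plane(d,*z(371,355),64); print('knob top',kt)
# bottle mask
hsv=cv2.cvtColor(d['pixels'],cv2.COLOR_BGR2HSV)
b,g,r=[d['pixels'][...,i].astype(int) for i in range(3)]
m=((r>70)|(b>70)).astype(np.uint8); m[:295]=0;m[338:]=0;m[:,:375]=0;m[:,425:]=0
m=cv2.morphologyEx(m,cv2.MORPH_OPEN,np.ones((3,3),np.uint8))
c=max(cv2.findContours(m,0,2)[0],key=cv2.contourArea)
rc=cv2.minAreaRect(c);print(rc); print(cv2.boundingRect(c))
for p in cv2.boxPoints(rc): print(p,plane(d,*p,20.5))
for n,p in dict(bulbtip=(238,512),neck=(318,513),base=(446,520)).items(): print(n,plane(d,*z(*p),20.5))
print('beaker base',plane(d,*z(103,232),0),'beaker rim',plane(d,*z(100,207),70),'ubottle body',plane(d,*z(562,190),50))
print('housing fl',plane(d,*z(265,278),5),plane(d,*z(440,265),5), plane(d,*z(247,50),5),'hop',plane(d,*z(362,195),90))
E
```

```text
fl [543.12 -58.37  24.  ]
fr [ 547.6 -110.2   24. ]
bl [610.35 -53.79  24.  ]
br [ 610.72 -104.52   24.  ]
width 52.01842523637995
knob top [559.03 -82.22  64.  ]
((397.10626220703125, 317.4071044921875), (42.83823776245117, 23.14861297607422), 3.814074993133545)
(376, 306, 43, 25)
[374.96 327.53] [454.54 -55.02  20.5 ]
[376.5  304.43] [493.27 -57.96  20.5 ]
[419.25 307.28] [ 489.23 -130.28   20.5 ]
[417.71 330.38] [ 450.64 -126.79   20.5 ]
bulbtip [474.42 -11.21  20.5 ]
neck [474.36 -56.37  20.5 ]
base [ 471.25 -128.32   20.5 ]
beaker base [639.9   68.94   0.  ] beaker rim [639.64  67.17  70.  ] ubottle body [ 655.53 -192.89   50.  ]
housing fl [611.73 -27.66   5.  ] [ 620.28 -130.87    5.  ] [752.33 -17.11   5.  ] hop [642.69 -75.46  90.  ]
```

```bash
python3 - <<'E'
from h import *
from scipy.spatial.transform import Rotation as Ro
np.set_printoptions(precision=3,suppress=True)
o=ctrl.get_obs(); R=Ro.from_rotvec(o['orientation']); print(R.as_matrix()); q=o['qpos'];print(q)
def fk(q): return Ro.from_euler('Z',q[0])*Ro.from_euler('Y',q[1]+q[2])*Ro.from_euler('ZYZ',q[3:])
T=fk(q).inv()*R; print(T.as_matrix())
down=R
# desired jaw along x world, tool yaw: level yaw psi so that tool jaw is along x
for name,rv in dict(grasp=[-.52,0,0],place=[1.05,0,0]).items():
  for base in (0,1):
    # tool-down with jaw z = +-x , y=-z
    z=np.array([1,0,0.])*(1-2*base); y=np.array([0,0,-1.]); x=np.cross(y,z)
    D=Ro.from_matrix(np.c_[x,y,z])
    for yaw in (0,-45,-90):
     W=Ro.from_euler('z',yaw,degrees=True)*Ro.from_rotvec(rv)*D
     for az in (-.1,-.3,-.6):
      e=(Ro.from_euler('Z',az)*Ro.from_euler('Y',1.9)).inv()*W*T.inv()
      print(name,base,yaw,az,e.as_euler('ZYZ'))
E
```

```text
[[ 0.919 -0.001  0.395]
 [-0.395 -0.001  0.919]
 [-0.    -1.    -0.001]]
[ 1.146  0.424  1.63   0.     1.089 -0.019]
[[-0.  0. -1.]
 [-1. -0.  0.]
 [ 0.  1.  0.]]
grasp 0 0 -0.1 [-0.551  1.237  0.083]
grasp 0 0 -0.3 [-0.55   1.138 -0.091]
grasp 0 0 -0.6 [-0.512  0.993 -0.37 ]
grasp 0 -45 -0.1 [-0.395  1.588  0.749]
grasp 0 -45 -0.3 [-0.456  1.51   0.576]
grasp 0 -45 -0.6 [-0.521  1.376  0.324]
grasp 0 -90 -0.1 [-0.051  1.759  1.474]
grasp 0 -90 -0.3 [-0.15   1.74   1.283]
grasp 0 -90 -0.6 [-0.286  1.679  1.003]
grasp 1 0 -0.1 [-0.551  1.237 -3.058]
grasp 1 0 -0.3 [-0.55   1.138  3.051]
grasp 1 0 -0.6 [-0.512  0.993  2.771]
grasp 1 -45 -0.1 [-0.395  1.588 -2.393]
grasp 1 -45 -0.3 [-0.456  1.51  -2.565]
grasp 1 -45 -0.6 [-0.521  1.376 -2.818]
grasp 1 -90 -0.1 [-0.051  1.759 -1.667]
grasp 1 -90 -0.3 [-0.15   1.74  -1.858]
grasp 1 -90 -0.6 [-0.286  1.679 -2.138]
place 0 0 -0.1 [ 1.047  1.492 -0.335]
place 0 0 -0.3 [ 0.982  1.653 -0.435]
place 0 0 -0.6 [ 0.85   1.878 -0.61 ]
place 0 -45 -0.1 [1.159 0.822 0.024]
place 0 -45 -0.3 [ 1.154  0.996 -0.072]
place 0 -45 -0.6 [ 1.114  1.253 -0.205]
place 0 -90 -0.1 [0.424 0.212 1.105]
place 0 -90 -0.3 [0.901 0.333 0.545]
place 0 -90 -0.6 [1.116 0.577 0.2  ]
place 1 0 -0.1 [1.047 1.492 2.807]
place 1 0 -0.3 [0.982 1.653 2.707]
place 1 0 -0.6 [0.85  1.878 2.531]
place 1 -45 -0.1 [ 1.159  0.822 -3.118]
place 1 -45 -0.3 [1.154 0.996 3.069]
place 1 -45 -0.6 [1.114 1.253 2.936]
place 1 -90 -0.1 [ 0.424  0.212 -2.036]
place 1 -90 -0.3 [ 0.901  0.333 -2.597]
place 1 -90 -0.6 [ 1.116  0.577 -2.942]
```

```bash
python3 - <<'E'
from h import *
from scipy.spatial.transform import Rotation as Ro
np.set_printoptions(precision=3,suppress=True)
j=np.array([1,-0.03,0]);j/=np.linalg.norm(j)
R0=Ro.from_rotvec(ctrl.get_obs()['orientation'])
print((Ro.from_rotvec(j*-.52)*Ro.from_euler('z',-1.195)).as_rotvec(), (Ro.from_rotvec(j*-.52)*Ro.from_euler('z',-1.195)*R0).as_matrix())
E
```

```text
[-0.465 -0.297 -1.167] [[-0.026 -0.016  1.   ]
 [-0.867 -0.497 -0.031]
 [ 0.497 -0.868 -0.001]]
```

```bash
python3 -m creep '[{"tx":60,"ty":-40,"tz":30,"fingers":0},{"tx":100,"ty":-100,"tz":30,"fingers":0},{"tx":130,"ty":-160,"tz":30,"rz":-0.15,"fingers":0},{"tx":150,"ty":-220,"tz":30,"rz":-0.3,"fingers":0},{"tx":170,"ty":-280,"tz":20,"rz":-0.45,"fingers":0}]'
```

```text
schema error: expected keys tx, ty, tz, rx, ry, rz, fingers
```

```bash
python3 -m creep '[{"tx":60,"ty":-60,"tz":30,"rx":0,"ry":0,"rz":-0.15,"fingers":0},{"tx":110,"ty":-120,"tz":30,"rx":0,"ry":0,"rz":-0.3,"fingers":0},{"tx":150,"ty":-180,"tz":30,"rx":0,"ry":0,"rz":-0.45,"fingers":0},{"tx":180,"ty":-240,"tz":30,"rx":0,"ry":0,"rz":-0.6,"fingers":0},{"tx":200,"ty":-300,"tz":20,"rx":0,"ry":0,"rz":-0.75,"fingers":0},{"tx":210,"ty":-360,"tz":10,"rx":0,"ry":0,"rz":-0.9,"fingers":0},{"tx":220,"ty":-420,"tz":0,"rx":0,"ry":0,"rz":-1.05,"fingers":0},{"tx":225,"ty":-480,"tz":0,"rx":0,"ry":0,"rz":-1.195,"fingers":0},{"tx":226,"ty":-540,"tz":0,"rx":0,"ry":0,"rz":-1.195,"fingers":0},{"tx":226,"ty":-600,"tz":0,"rx":0,"ry":0,"rz":-1.195,"fingers":0}]'
```

```text
t: 1.4
ee_pos: [471.1, 16.7, 231.2]
orientation: [-1.195, 1.231, -1.231]
ft_force: [1.8, 0.5, 0.2]
width: 87.8
```

```bash
python3 -m creep '[{"tx":0,"ty":0,"tz":0,"rx":0,"ry":0,"rz":0,"fingers":0},{"tx":0,"ty":0,"tz":0,"rx":0,"ry":0,"rz":0,"fingers":0}]'; python3 - <<'E'
from h import *
from scipy.spatial.transform import Rotation as Ro
np.set_printoptions(precision=3,suppress=True)
print(Ro.from_rotvec(ctrl.get_obs()['orientation']).as_matrix())
E
```

```text
t: 1.65
ee_pos: [471.1, 18.7, 231.2]
orientation: [-1.194, 1.232, -1.232]
ft_force: [0.3, -0.6, 0.6]
width: 87.5
[[-0.031 -0.     1.   ]
 [-1.     0.    -0.031]
 [-0.    -1.    -0.   ]]
```

```bash
python3 -m creep '[{"tx":1,"ty":-15,"tz":-30,"rx":-0.17,"ry":0.005,"rz":0,"fingers":0},{"tx":2,"ty":-30,"tz":-60,"rx":-0.35,"ry":0.01,"rz":0,"fingers":0},{"tx":2,"ty":-44,"tz":-90,"rx":-0.52,"ry":0.016,"rz":0,"fingers":0},{"tx":2,"ty":-44,"tz":-110,"rx":-0.52,"ry":0.016,"rz":0,"fingers":0},{"tx":2,"ty":-44,"tz":-110,"rx":-0.52,"ry":0.016,"rz":0,"fingers":0}]'; python3 - <<'E'
from h import *
import cv2
for n in ('top','side'): 
    d=img(n,n+'1')
    x0,y0=(290,180) if n=='top' else (260,140)
    cv2.imwrite(f'pics/{n}1z.png',cv2.resize(d['pixels'][y0:y0+180,x0:x0+220],None,fx=3,fy=3,interpolation=2))
E
```

```text
t: 2.28
ee_pos: [472.4, -24.1, 120.1]
orientation: [-1.576, 0.946, -1.597]
ft_force: [-0.1, -0.2, -0.1]
width: 87.8
```

View pics/top1z.png

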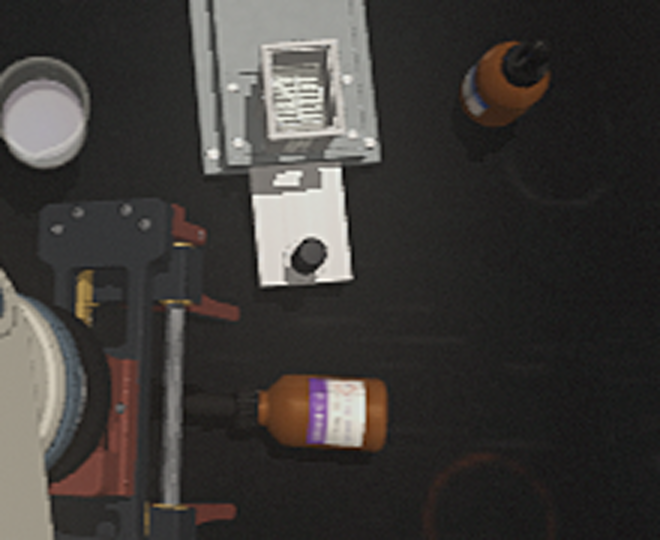

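View pics/side1z.png

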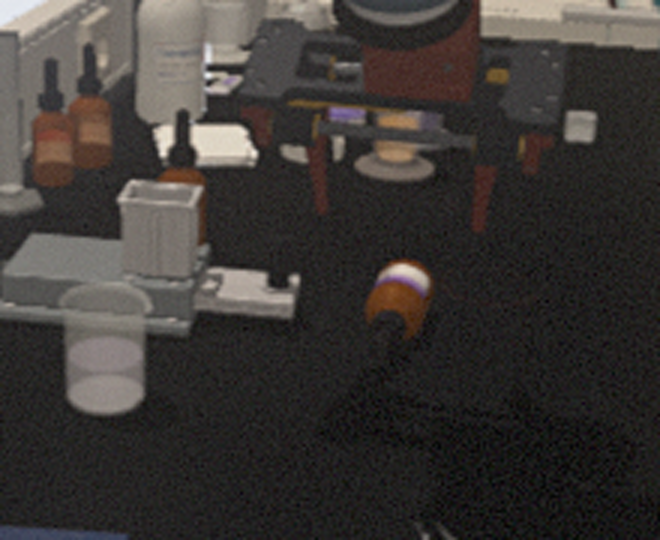

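The gripper is lined up over the bulb side, with its fingers straddling the bottle axis in x, and the tray and knob are clear. Descending along the tool axis.

```bash
python3 -m creep '[{"tx":0,"ty":-20,"tz":-34.5,"rx":0,"ry":0,"rz":0,"fingers":0},{"tx":0,"ty":-40,"tz":-69,"rx":0,"ry":0,"rz":0,"fingers":0},{"tx":0,"ty":-60,"tz":-104,"rx":0,"ry":0,"rz":0,"fingers":0},{"tx":0,"ty":-60,"tz":-104,"rx":0,"ry":0,"rz":0,"fingers":0},{"tx":0,"ty":-60,"tz":-104,"rx":0,"ry":0,"rz":0,"fingers":255},{"tx":0,"ty":-60,"tz":-104,"rx":0,"ry":0,"rz":0,"fingers":255},{"tx":0,"ty":-60,"tz":-104,"rx":0,"ry":0,"rz":0,"fingers":255},{"tx":0,"ty":-60,"tz":-104,"rx":0,"ry":0,"rz":0,"fingers":255},{"tx":0,"ty":-60,"tz":-104,"rx":0,"ry":0,"rz":0,"fingers":255}]'
```

```text
t: 3.5
ee_pos: [473.4, -85.1, 17.5]
orientation: [-1.574, 0.944, -1.602]
ft_force: [0.8, -0.0, 1.3]
width: 41.7
```

```bash
python3 -m creep '[{"tx":0,"ty":0,"tz":30,"rx":0,"ry":0,"rz":0,"fingers":255},{"tx":0,"ty":0,"tz":70,"rx":0,"ry":0,"rz":0,"fingers":255},{"tx":-10,"ty":-15,"tz":100,"rx":0.17,"ry":-0.005,"rz":0,"fingers":255},{"tx":-15,"ty":-30,"tz":100,"rx":0.34,"ry":-0.01,"rz":0,"fingers":255},{"tx":-20,"ty":-45,"tz":100,"rx":0.51,"ry":-0.015,"rz":0,"fingers":255},{"tx":-25,"ty":-60,"tz":100,"rx":0.68,"ry":-0.02,"rz":0,"fingers":255},{"tx":-33,"ty":-75,"tz":100,"rx":0.85,"ry":-0.025,"rz":0,"fingers":255},{"tx":-33,"ty":-90,"tz":100,"rx":1.02,"ry":-0.03,"rz":0,"fingers":255},{"tx":-33,"ty":-107,"tz":100,"rx":1.19,"ry":-0.036,"rz":0,"fingers":255},{"tx":-33,"ty":-107,"tz":100,"rx":1.36,"ry":-0.041,"rz":0,"fingers":255}]'
```

```text
t: 4.75
ee_pos: [440.7, -194.4, 117.8]
orientation: [-0.591, 1.492, -0.64]
ft_force: [-1.3, -0.1, -1.2]
width: 39.7
```

```bash
python3 -m creep '[{"tx":0,"ty":0,"tz":-20,"rx":0.1,"ry":-0.003,"rz":0,"fingers":255},{"tx":0,"ty":0,"tz":-40,"rx":0.21,"ry":-0.006,"rz":0,"fingers":255},{"tx":0,"ty":0,"tz":-50,"rx":0.21,"ry":-0.006,"rz":0,"fingers":255},{"tx":0,"ty":0,"tz":-50,"rx":0.21,"ry":-0.006,"rz":0,"fingers":255}]'; python3 - <<'E'
from h import *
from scipy.spatial.transform import Rotation as Ro
np.set_printoptions(precision=3,suppress=True)
print(Ro.from_rotvec(ctrl.get_obs()['orientation']).as_matrix())
for n in ('top','side'): 
    d=img(n,n+'2')
    x0,y0=(330,180) if n=='top' else (260,120)
    cv2.imwrite(f'pics/{n}2z.png',cv2.resize(d['pixels'][y0:y0+180,x0:x0+220],None,fx=3,fy=3,interpolation=2))
E
```

```text
t: 5.25
ee_pos: [439.9, -191.9, 66.9]
orientation: [-0.434, 1.532, -0.478]
ft_force: [-0.2, 0.7, -1.1]
width: 39.6
[[-0.017  0.024  1.   ]
 [-0.549  0.835 -0.029]
 [-0.836 -0.549 -0.002]]
```

View pics/top2z.png

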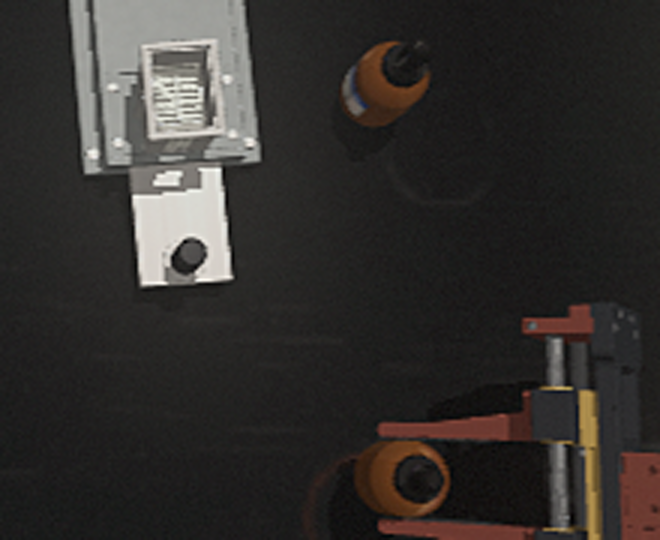

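View pics/side2z.png

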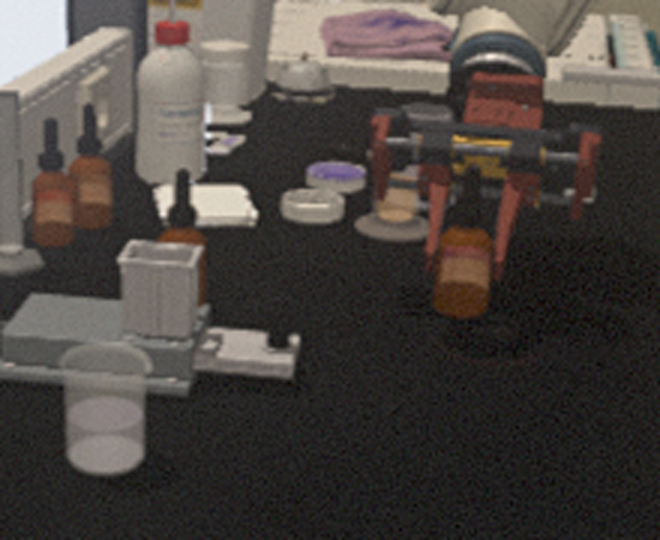

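```bash
python3 -m creep '[{"tx":0,"ty":0,"tz":-10,"rx":0.058,"ry":-0.002,"rz":0,"fingers":255},{"tx":0,"ty":0,"tz":-15,"rx":0.058,"ry":-0.002,"rz":0,"fingers":255},{"tx":0,"ty":0,"tz":-15,"rx":0.058,"ry":-0.002,"rz":0,"fingers":255}]'; python3 - <<'E'
from h import *
from scipy.spatial.transform import Rotation as Ro
np.set_printoptions(precision=3,suppress=True)
print(Ro.from_rotvec(ctrl.get_obs()['orientation']).as_matrix()[:,1])
for n in ('top','side'): 
    d=img(n)
    x0,y0=(410,280) if n=='top' else (370,160)
    cv2.imwrite(f'pics/{n}3z.png',cv2.resize(d['pixels'][y0:y0+80,x0:x0+90],None,fx=6,fy=6,interpolation=2))
    for b in ([440,-195,10],[440,-195,81],[440,-195,126]): print(n,b,(proj(d,b)-[x0,y0])*6)
E
```

```text
t: 5.72
ee_pos: [440.4, -192.2, 52.8]
orientation: [-0.389, 1.539, -0.434]
ft_force: [-0.0, 0.2, -0.4]
width: 39.4
[ 0.025  0.865 -0.501]
top [440, -195, 10] [[283.198 343.237]]
top [440, -195, 81] [[349.5   348.042]]
top [440, -195, 126] [[397.817 351.543]]
side [440, -195, 10] [[255.295 412.657]]
side [440, -195, 81] [[274.05  239.088]]
side [440, -195, 126] [[286.502 123.848]]
```

View pics/top3z.png

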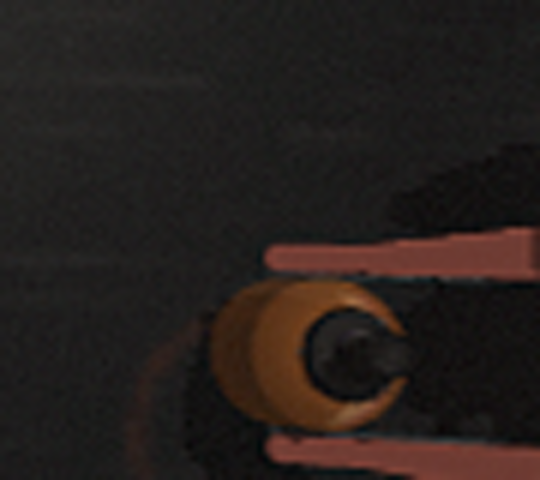

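View pics/side3z.png

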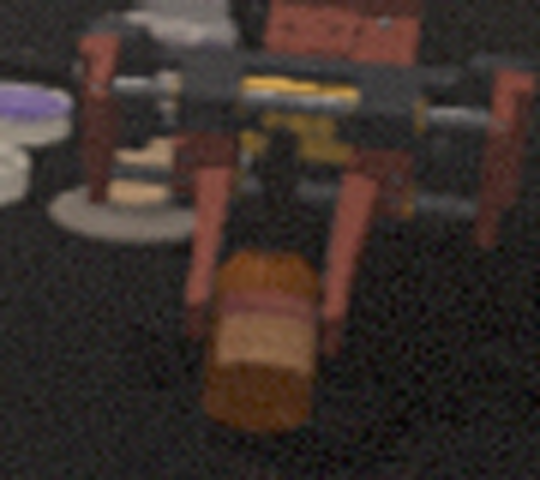

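The bottle is vertical to within a couple of degrees. Observed bulb and base line up with the predicted vertical axis in both views. Its base is about 10–13 mm above the bench.

```bash
python3 -m creep '[{"tx":0,"ty":0,"tz":-4,"rx":0,"ry":0,"rz":0,"fingers":255},{"tx":0,"ty":0,"tz":-8,"rx":0,"ry":0,"rz":0,"fingers":255},{"tx":0,"ty":0,"tz":-8,"rx":0,"ry":0,"rz":0,"fingers":255}]'; python3 -m creep '[{"tx":0,"ty":0,"tz":-1.5,"rx":0,"ry":0,"rz":0,"fingers":255},{"tx":0,"ty":0,"tz":-1.5,"rx":0,"ry":0,"rz":0,"fingers":255}]'
```

```text
t: 6.2
ee_pos: [440.1, -192.2, 44.0]
orientation: [-0.387, 1.54, -0.432]
ft_force: [-0.2, 0.4, -0.9]
width: 39.6
t: 6.45
ee_pos: [440.2, -192.3, 42.7]
orientation: [-0.387, 1.54, -0.433]
ft_force: [0.1, -0.8, -0.7]
width: 39.6
```

```bash
for i in 1 2 3; do python3 -m creep '[{"tx":0,"ty":0,"tz":-1,"rx":0,"ry":0,"rz":0,"fingers":255},{"tx":0,"ty":0,"tz":-1,"rx":0,"ry":0,"rz":0,"fingers":255}]' | grep -E "ee_pos|ft"; done
```

```text
ee_pos: [440.2, -192.4, 42.1]
ft_force: [0.0, -0.5, 2.7]
ee_pos: [440.2, -192.4, 42.0]
ft_force: [-1.6, -2.2, 8.5]
ee_pos: [440.2, -192.4, 42.0]
ft_force: [-3.2, -4.4, 14.3]
```

```bash
python3 -m creep '[{"tx":0,"ty":0,"tz":2.5,"rx":0,"ry":0,"rz":0,"fingers":255},{"tx":0,"ty":0,"tz":2.5,"rx":0,"ry":0,"rz":0,"fingers":255},{"tx":0,"ty":0,"tz":2.5,"rx":0,"ry":0,"rz":0,"fingers":100},{"tx":0,"ty":0,"tz":2.5,"rx":0,"ry":0,"rz":0,"fingers":0},{"tx":0,"ty":0,"tz":2.5,"rx":0,"ry":0,"rz":0,"fingers":0},{"tx":0,"ty":0,"tz":2.5,"rx":0,"ry":0,"rz":0,"fingers":0},{"tx":0,"ty":0,"tz":2.5,"rx":0,"ry":0,"rz":0,"fingers":0}]'; python3 - <<'E'
from h import *
for n in ('top','side'): 
    d=img(n)
    x0,y0=(410,280) if n=='top' else (370,160)
    cv2.imwrite(f'pics/{n}4z.png',cv2.resize(d['pixels'][y0:y0+80,x0:x0+90],None,fx=6,fy=6,interpolation=2))
    for b in ([440,-195,0],[440,-195,71],[440,-195,116]): print(n,b,(proj(d,b)-[x0,y0])*6)
E
```

```text
t: 8.07
ee_pos: [440.2, -192.4, 42.3]
orientation: [-0.387, 1.54, -0.433]
ft_force: [-0.3, -0.4, 0.3]
width: 85.3
top [440, -195, 0] [[274.69921762 342.62169855]]
top [440, -195, 71] [[339.47487715 347.31517068]]
top [440, -195, 116] [[386.60117665 350.7298171 ]]
side [440, -195, 0] [[252.73642585 436.33173929]]
side [440, -195, 71] [[271.3434537  264.13279075]]
side [440, -195, 116] [[283.69528292 149.82264831]]
```

View pics/top4z.png

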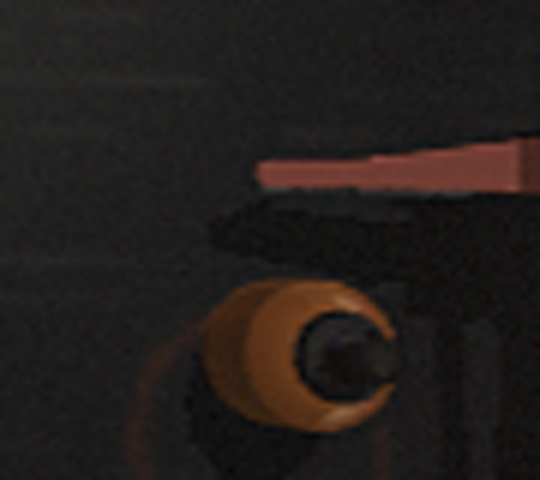

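View pics/side4z.png

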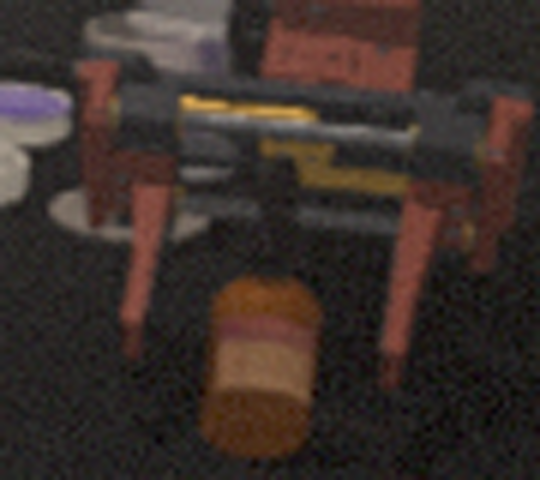

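The bottle stands released and upright, with finger clearance on both sides. Retreating straight back, then up.

```bash
python3 -m creep '[{"tx":0,"ty":-26,"tz":15,"rx":0,"ry":0,"rz":0,"fingers":0},{"tx":0,"ty":-60,"tz":35,"rx":0,"ry":0,"rz":0,"fingers":0},{"tx":0,"ty":-100,"tz":60,"rx":0,"ry":0,"rz":0,"fingers":0},{"tx":0,"ty":-130,"tz":100,"rx":0,"ry":0,"rz":0,"fingers":0},{"tx":0,"ty":-130,"tz":150,"rx":0,"ry":0,"rz":0,"fingers":0},{"tx":0,"ty":-130,"tz":200,"rx":0,"ry":0,"rz":0,"fingers":0},{"tx":0,"ty":-130,"tz":220,"rx":0,"ry":0,"rz":0,"fingers":0},{"tx":0,"ty":-130,"tz":220,"rx":0,"ry":0,"rz":0,"fingers":0}]';  python3 - <<'E'
from h import *
from scipy.spatial.transform import Rotation as Ro
np.set_printoptions(precision=3,suppress=True)
d=img('top')
cv2.imwrite('pics/top5z.png',cv2.resize(d['pixels'][180:360,330:550],None,fx=3,fy=3,interpolation=2))
R=Ro.from_rotvec(ctrl.get_obs()['orientation'])
# target: y=-z, jaw z along dispenser x
a=0.08; z=np.array([np.cos(a),np.sin(a),0]);y=np.array([0,0,-1.]);T=Ro.from_matrix(np.c_[np.cross(y,z),y,z])
print((T*R.inv()).as_rotvec())
z_=lambda u,v:(330+(u+.5)/3-.5,180+(v+.5)/3-.5)
print(plane(d,392.5+.5,264,64))
E
```

```text
t: 9.18
ee_pos: [440.4, -322.5, 262.8]
orientation: [-0.389, 1.538, -0.434]
ft_force: [-0.7, 0.6, -0.4]
width: 87.4
[-1.048 -0.027  0.1  ]
[557.37  -81.649  64.   ]
```

View pics/top5z.png

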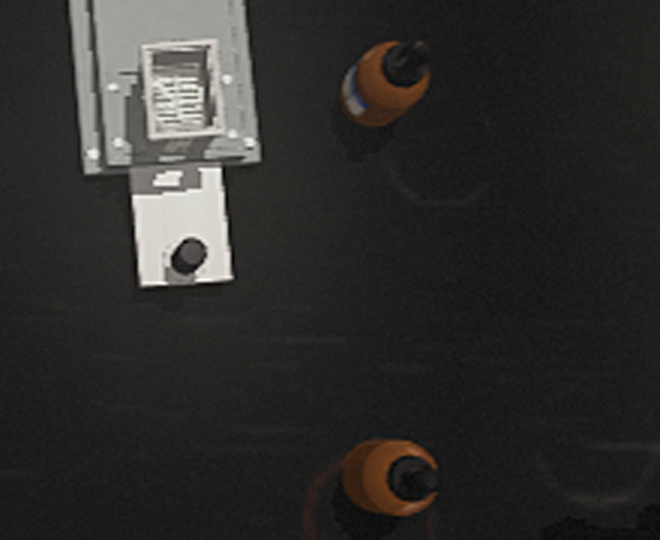

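```bash
python3 -m creep '[{"tx":10,"ty":20,"tz":0,"rx":-0.17,"ry":-0.005,"rz":0.016,"fingers":0},{"tx":30,"ty":60,"tz":0,"rx":-0.35,"ry":-0.009,"rz":0.033,"fingers":0},{"tx":50,"ty":100,"tz":0,"rx":-0.52,"ry":-0.013,"rz":0.05,"fingers":0},{"tx":70,"ty":140,"tz":0,"rx":-0.69,"ry":-0.018,"rz":0.066,"fingers":0},{"tx":90,"ty":180,"tz":0,"rx":-0.86,"ry":-0.022,"rz":0.083,"fingers":0},{"tx":105,"ty":210,"tz":0,"rx":-1.048,"ry":-0.027,"rz":0.1,"fingers":0},{"tx":118,"ty":240,"tz":-30,"rx":-1.048,"ry":-0.027,"rz":0.1,"fingers":0},{"tx":118,"ty":240,"tz":-80,"rx":-1.048,"ry":-0.027,"rz":0.1,"fingers":0},{"tx":118,"ty":240,"tz":-120,"rx":-1.048,"ry":-0.027,"rz":0.1,"fingers":0},{"tx":118,"ty":240,"tz":-120,"rx":-1.048,"ry":-0.027,"rz":0.1,"fingers":0}]'; python3 - <<'E'
from h import *
from scipy.spatial.transform import Rotation as Ro
np.set_printoptions(precision=3,suppress=True)
print(Ro.from_rotvec(ctrl.get_obs()['orientation']).as_matrix())
for n in ('top','side'): 
    d=img(n,n+'6')
    x0,y0=(310,160) if n=='top' else (260,130)
    cv2.imwrite(f'pics/{n}6z.png',cv2.resize(d['pixels'][y0:y0+180,x0:x0+220],None,fx=3,fy=3,interpolation=2))
E
```

```text
t: 10.48
ee_pos: [554.7, -81.5, 137.6]
orientation: [-1.252, 1.157, -1.143]
ft_force: [0.8, 0.0, -0.0]
width: 87.3
[[ 0.081 -0.01   0.997]
 [-0.997  0.002  0.081]
 [-0.003 -1.    -0.01 ]]
```

View pics/side6z.png

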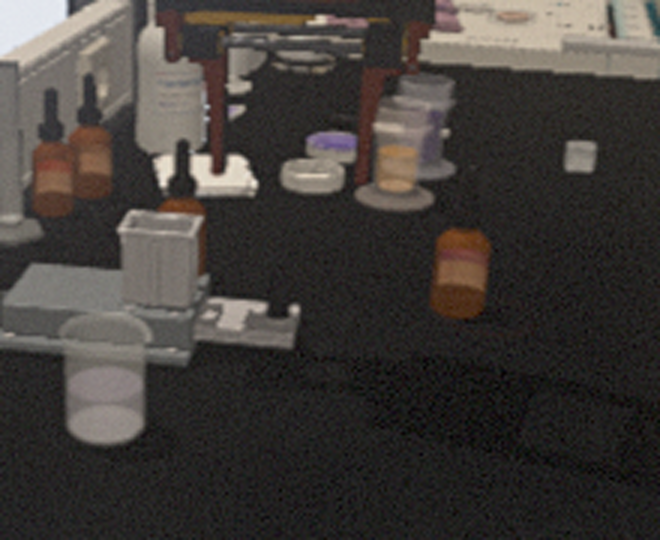

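View pics/top6z.png

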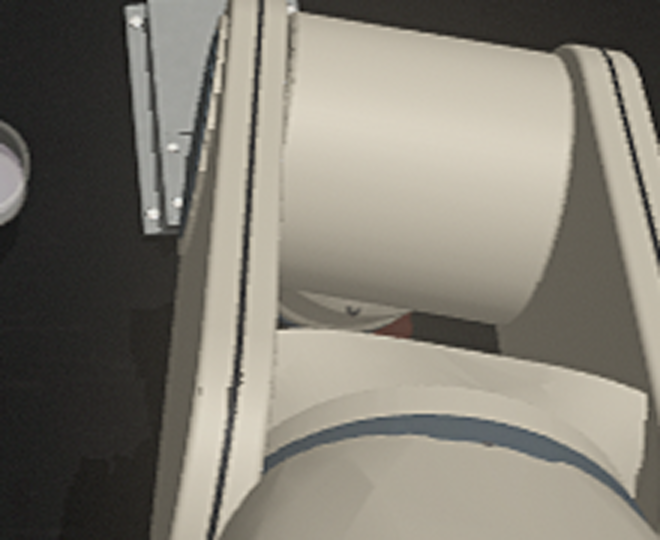

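```bash
python3 -m creep '[{"tx":0,"ty":0,"tz":0,"rx":0,"ry":0,"rz":0,"fingers":110},{"tx":0,"ty":0,"tz":0,"rx":0,"ry":0,"rz":0,"fingers":110},{"tx":0,"ty":0,"tz":0,"rx":0,"ry":0,"rz":0,"fingers":110},{"tx":0,"ty":0,"tz":0,"rx":0,"ry":0,"rz":0,"fingers":110}]'; python3 - <<'E'
from h import *
from scipy.spatial.transform import Rotation as Ro
print(Ro.from_rotvec(ctrl.get_obs()['orientation']).as_matrix().round(3))
E
```

```text
t: 11.08
ee_pos: [558.4, -82.4, 142.8]
orientation: [-1.245, 1.149, -1.15]
ft_force: [0.5, -0.3, -0.4]
width: 51.8
[[ 0.08   0.001  0.997]
 [-0.997  0.     0.08 ]
 [-0.    -1.     0.001]]
```

```bash
python3 -m creep '[{"tx":-1,"ty":0.4,"tz":-40,"rx":0,"ry":0,"rz":0,"fingers":110},{"tx":-1,"ty":0.4,"tz":-80,"rx":0,"ry":0,"rz":0,"fingers":110},{"tx":-1,"ty":0.4,"tz":-103,"rx":0,"ry":0,"rz":0,"fingers":110},{"tx":-1,"ty":0.4,"tz":-103,"rx":0,"ry":0,"rz":0,"fingers":110},{"tx":-1,"ty":0.4,"tz":-103,"rx":0,"ry":0,"rz":0,"fingers":110}]'; python3 - <<'E'
from h import *
d=img('side','side7')
x0,y0=(290,160)
cv2.imwrite(f'pics/side7z.png',cv2.resize(d['pixels'][y0:y0+120,x0:x0+160],None,fx=5,fy=5,interpolation=2))
E
```

```text
t: 11.7
ee_pos: [557.8, -82.0, 40.1]
orientation: [-1.245, 1.149, -1.15]
ft_force: [-0.1, 0.7, -0.2]
width: 50.1
```

View pics/side7z.png

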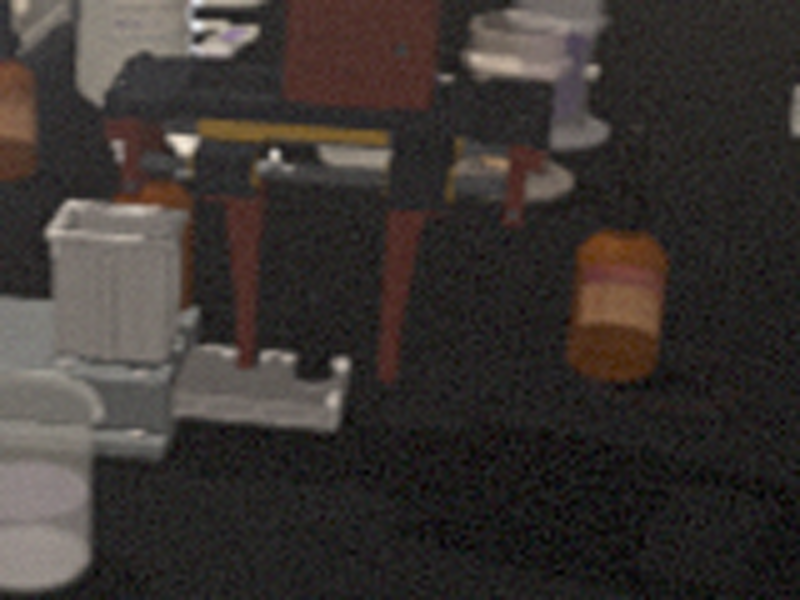

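Fingers straddle the knob (knob at about (315,355) in the crop, fingertips at (245,365) and (388,380)). Closing.

```bash
python3 -m creep '[{"tx":0,"ty":0,"tz":0,"rx":0,"ry":0,"rz":0,"fingers":255},{"tx":0,"ty":0,"tz":0,"rx":0,"ry":0,"rz":0,"fingers":255},{"tx":0,"ty":0,"tz":0,"rx":0,"ry":0,"rz":0,"fingers":255},{"tx":0,"ty":0,"tz":0,"rx":0,"ry":0,"rz":0,"fingers":255},{"tx":0,"ty":0,"tz":0,"rx":0,"ry":0,"rz":0,"fingers":255},{"tx":0,"ty":0,"tz":0,"rx":0,"ry":0,"rz":0,"fingers":255}]'; python3 - <<'E'
from h import *
print(ctrl.get_obs()['width'])
d=img('side','side8')
x0,y0=(290,160)
cv2.imwrite(f'pics/side8z.png',cv2.resize(d['pixels'][y0:y0+120,x0:x0+160],None,fx=5,fy=5,interpolation=2))
E
```

```text
t: 12.5
ee_pos: [558.1, -82.0, 39.6]
orientation: [-1.245, 1.148, -1.15]
ft_force: [3.6, 1.2, 0.9]
width: 16.3
16.27565434751558
```

View pics/side8z.png

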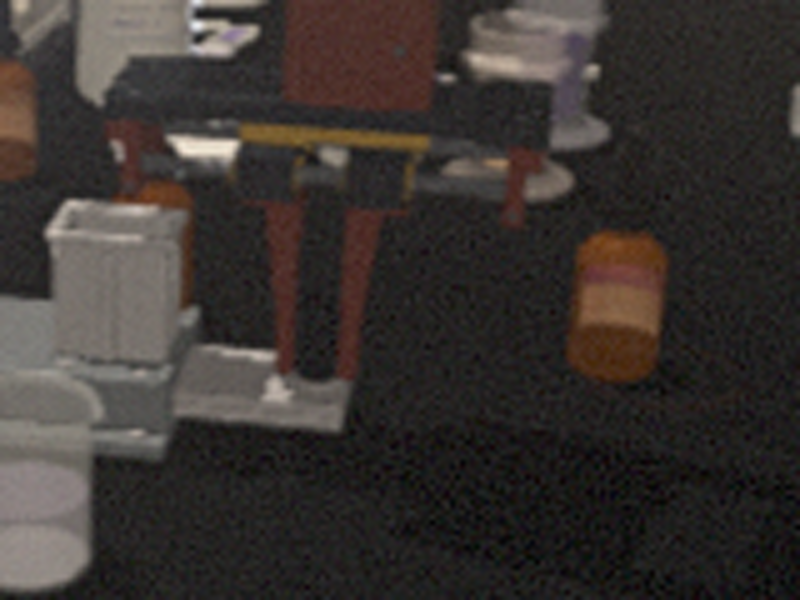

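```bash
python3 -m creep '[{"tx":-7,"ty":-0.6,"tz":0,"rx":0,"ry":0,"rz":0,"fingers":255},{"tx":-15,"ty":-1.2,"tz":0,"rx":0,"ry":0,"rz":0,"fingers":255},{"tx":-23,"ty":-1.8,"tz":0,"rx":0,"ry":0,"rz":0,"fingers":255},{"tx":-31,"ty":-2.5,"tz":0,"rx":0,"ry":0,"rz":0,"fingers":255},{"tx":-39,"ty":-3.1,"tz":0,"rx":0,"ry":0,"rz":0,"fingers":255},{"tx":-47,"ty":-3.8,"tz":0,"rx":0,"ry":0,"rz":0,"fingers":255},{"tx":-54,"ty":-4.3,"tz":0,"rx":0,"ry":0,"rz":0,"fingers":255},{"tx":-60,"ty":-4.8,"tz":0,"rx":0,"ry":0,"rz":0,"fingers":255},{"tx":-60,"ty":-4.8,"tz":0,"rx":0,"ry":0,"rz":0,"fingers":255},{"tx":-60,"ty":-4.8,"tz":0,"rx":0,"ry":0,"rz":0,"fingers":255}]'; python3 - <<'E'
from h import *
print(ctrl.get_obs()['width'])
d=img('side','side9')
x0,y0=(290,180)
cv2.imwrite(f'pics/side9z.png',cv2.resize(d['pixels'][y0:y0+80,x0:x0+110],None,fx=7,fy=7,interpolation=2))
d=img('top','top9')
cv2.imwrite(f'pics/top9z.png',cv2.resize(d['pixels'][160:340,310:530],None,fx=3,fy=3,interpolation=2))
E
```

```text
t: 13.8
ee_pos: [498.2, -86.8, 39.6]
orientation: [-1.244, 1.148, -1.151]
ft_force: [5.6, 2.0, -0.0]
width: 16.6
16.626539848556448
```

View pics/side9z.png

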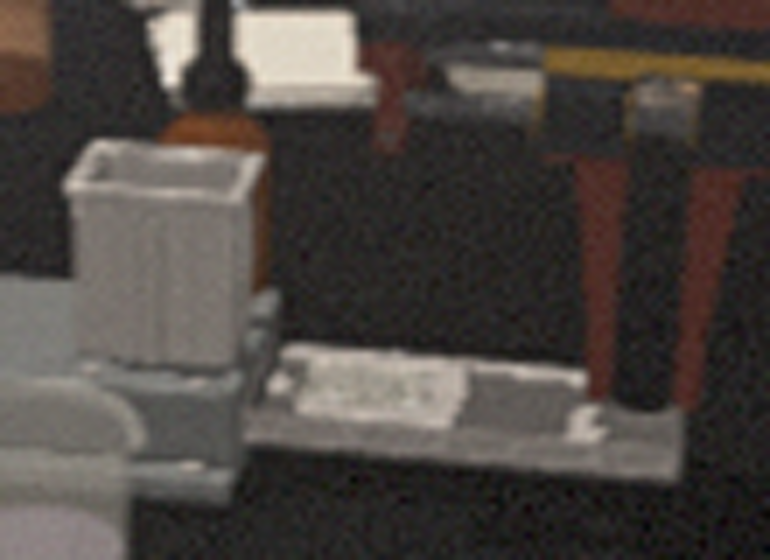

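View pics/top9z.png

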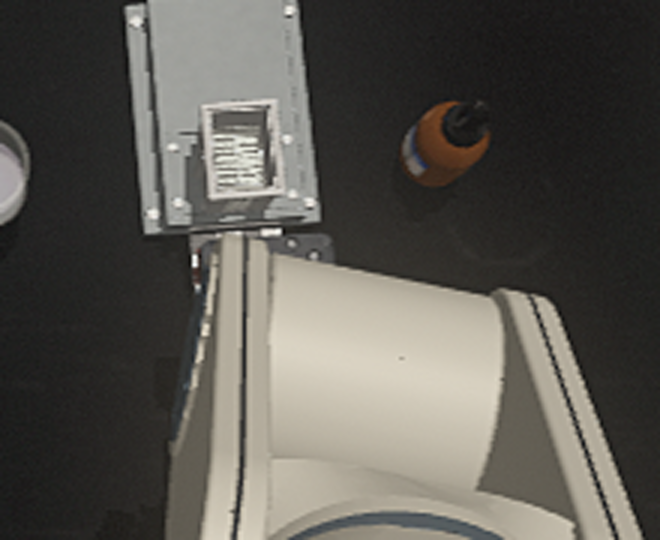

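```bash
python3 - <<'E'
from h import *
np.set_printoptions(precision=2,suppress=True)
d=img('side')
D=lambda n: cv2.cvtColor(cv2.imread(f'pics/{n}.png'),cv2.COLOR_BGR2GRAY).astype(float)
def edge(n,pred):
    im=D(n); out=[]
    # sample along tray's +y face at z 15..22, world direction x, find drop
    for z in (15,16,17,18,19,20,21,22):
        s=np.arange(-12,12,.25)
        P=np.array([pred+ -s_*ax + np.array([0,0,z]) for s_ in s])
        uv=proj(d,P).astype(np.float32)
        v=cv2.remap(im.astype(np.float32),uv[:,0],uv[:,1],1).ravel() if False else cv2.remap(im.astype(np.float32),uv[None,:,0].copy(),uv[None,:,1].copy(),cv2.INTER_LINEAR).ravel()
        hi,lo=v[:16].mean(),v[-16:].mean(); m=(hi+lo)/2
        k=np.where((v[:-1]>=m)&(v[1:]<m))[0]
        out.append(s[k[0]]if len(k) else np.nan)
    return np.array(out)
ax=np.array([np.cos(.08),np.sin(.08),0]);ay=np.array([-ax[1],ax[0],0])
O=np.array([642.7,-75.5,0])
home=O-100*ax+26*ay
for n in ('side0','side7','side8'): e=edge(n,home); print(n,e,np.nanmedian(e))
e=edge('side9',home-60*ax); print('side9',e,np.nanmedian(e))
im=cv2.imread('pics/side9.png')[225:250,315:355]; cv2.imwrite('pics/line9.png',cv2.resize(im,None,fx=20,fy=20,interpolation=2))
E
```

```text
side0 [-4.75 -4.25 -4.   -4.   -4.   -3.75 -3.5  -3.75] -4.0
side7 [-4.75 -4.25 -4.   -3.75 -3.75 -3.5  -3.5  -3.5 ] -3.75
side8 [-2.5  -2.5  -2.5  -2.25 -2.25 -2.25 -2.   -2.  ] -2.25
side9 [-3.   -3.   -3.25 -3.25 -3.   -3.   -2.75 -2.75] -3.0
```

View pics/line9.png

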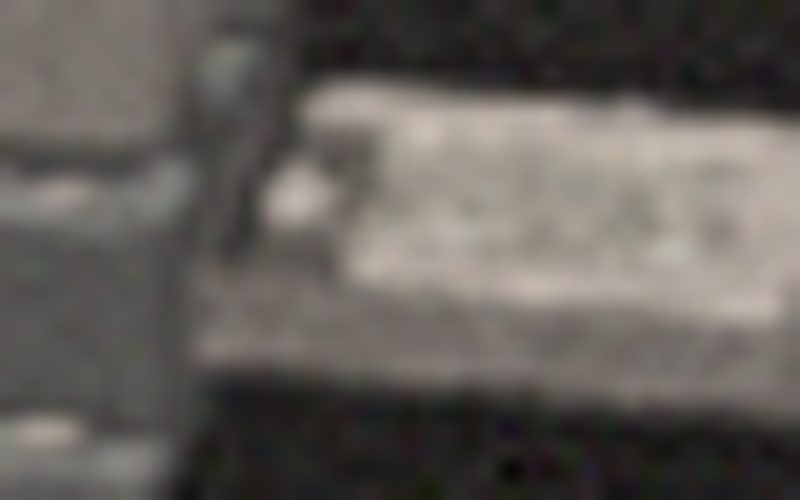

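Against the home picture, the tray's front edge moved about 61.0 mm in the side view. Arm travel plus the 1.75 mm shift at gripping gives about 61.7 mm. I'm easing back 1.2 mm and holding.

```bash
python3 -m creep '[{"tx":1.2,"ty":0.1,"tz":0,"rx":0,"ry":0,"rz":0,"fingers":255},{"tx":1.2,"ty":0.1,"tz":0,"rx":0,"ry":0,"rz":0,"fingers":255},{"tx":1.2,"ty":0.1,"tz":0,"rx":0,"ry":0,"rz":0,"fingers":255},{"tx":1.2,"ty":0.1,"tz":0,"rx":0,"ry":0,"rz":0,"fingers":255},{"tx":1.2,"ty":0.1,"tz":0,"rx":0,"ry":0,"rz":0,"fingers":255},{"tx":1.2,"ty":0.1,"tz":0,"rx":0,"ry":0,"rz":0,"fingers":255},{"tx":1.2,"ty":0.1,"tz":0,"rx":0,"ry":0,"rz":0,"fingers":255},{"tx":1.2,"ty":0.1,"tz":0,"rx":0,"ry":0,"rz":0,"fingers":255}]'; python3 - <<'E'
from h import *
d=img('side','side10')
cv2.imwrite(f'pics/side10z.png',cv2.resize(d['pixels'][150:270,290:450],None,fx=5,fy=5,interpolation=2))
im=cv2.cvtColor(d['pixels'],cv2.COLOR_BGR2GRAY).astype(np.float32)
ax=np.array([np.cos(.08),np.sin(.08),0]);ay=np.array([-ax[1],ax[0],0]);p0=np.array([642.7,-75.5,0])-160*ax+26*ay
s=np.arange(-12,12,.25);o=[]
for z in range(15,23):
    uv=proj(d,np.array([p0-t*ax+[0,0,z] for t in s])).astype(np.float32)
    v=cv2.remap(im,uv[None,:,0].copy(),uv[None,:,1].copy(),cv2.INTER_LINEAR).ravel();m=(v[:16].mean()+v[-16:].mean())/2
    o.append(s[np.where((v[:-1]>=m)&(v[1:]<m))[0][0]])
print(60+np.median(o)+4)
E
```

```text
t: 14.95
ee_pos: [499.6, -86.7, 39.6]
orientation: [-1.244, 1.148, -1.151]
ft_force: [6.6, 3.3, 1.2]
width: 16.3
60.125
```

View pics/side10z.png

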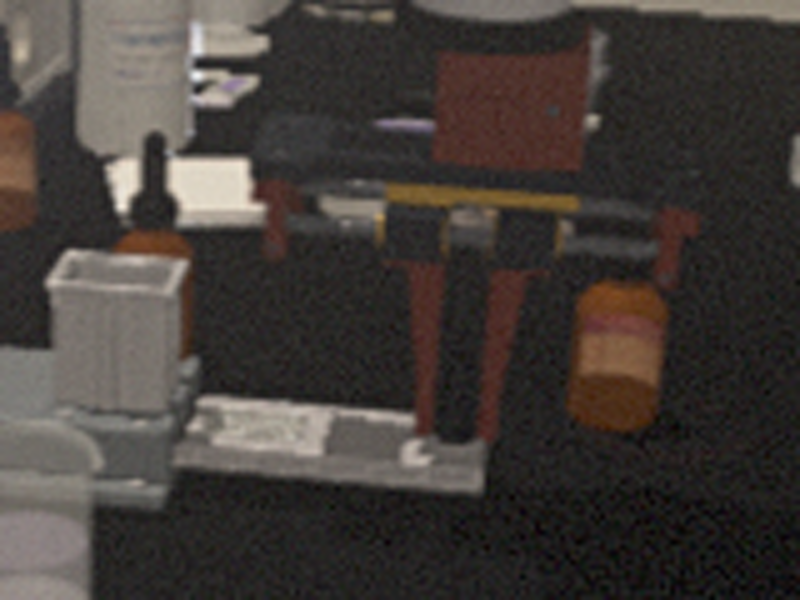

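The tray is at about 60.1 mm with its cassette in the pocket. The bottle stands clear at (615,355), and the upright bottle and beaker are where they were. Handing in.

```bash
python3 -c "
from workcell import ctrl
print(ctrl.close_job())"
```

```text
the job is handed in; nothing more can be done
None
```

I stood the toppled bottle upright and released it, then pulled the tray out to its line. I handed the job in at about 15 s with the gripper still holding the knob; no verdict was reported.

- **Bottle:** It stands at about world (440, -195), roughly 100 mm to the right of the tray's centre line as the robot sees it. The pictures taken after release show it standing clear of the tray. I judged its tilt by eye against the predicted vertical (a couple of degrees at most), not by a precise measurement.
- **Tray:** The side view puts its front edge about 60.1 mm out from home. The force on the tool was 6.6 N along x, which matches the spring at the line. Arm travel plus the small shift at gripping gave a slightly larger figure, about 60.3–60.5 mm; both are within the 4 mm tolerance.
- **Engraved line:** It was too blurred in the side view to check directly and hidden by the arm from above. The tray position therefore rests on the front-edge and arm-travel measurements.
- **Cassette and neighbours:** The cassette rode out and lies in its pocket. In the last pictures the other dropper bottle and the beaker are where they started.

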